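Aim two bench antennas at each other

TASK

Turn the horn antenna and the panel antenna so that they look straight at each other: push the tail bar behind each one gently round with a fingertip, without gripping the bars. Do not touch the antennas themselves, leave the two stands standing where they are, never lifting or shifting them, leave everything else on the table alone, and finish with your hand clear.

Things in the scene. Friction and masses are not known exactly. Their poses are not given: they have to be found in the camera images.
- horn_table (a joint): Angle of the round aluminium turntable (90 mm across, 44 to 54 mm above the table) on its stand, rad, counter-clockwise from above positive, stops at -2.9 and 2.9. At 0 the antenna looks along the stand's own +x, its tail bar along -x. Steady rubbing resistance of about 0.12 N m (1 to 1.5 N at the bar); it stays where it is left, without springing back or coasting.
- horn_axis (a point): Point on the horn turntable's axis of rotation, 51 mm above the table (half-way up the bar). Its +x axis is the direction in which the antenna looks, its -x axis runs along the bar, z is up; it turns with the turntable.
- horn_bar_end (a point): Centre of the free end of the horn turntable's tail bar: straight aluminium bar, 14 mm wide, 16 mm high (43 to 59 mm above the table), level, sticking out behind the antenna to 125 mm from the axis; its outer 65 mm lies clear of the stand's foot, bare table below. Same axes as the axis point.
- horn_stand: Stand of the horn turntable: a loose, heavy (about 3 kg) dark steel foot, 116 mm across and 12 mm high, with an 80 mm wide neck up to 42 mm; it rests on the table by its weight alone and must stay put. Origin at the centre of its underside, on the turntable's axis.
- horn: Brass cone-shaped horn antenna fixed on its turntable: round mouth 70 mm across, looking away from the bar; top 139 mm above the table; reaches 65 mm from the axis in front, 42 mm behind. Origin on the turntable's axis, 54 mm above the table; +x is where it looks. Not to be touched.
- panel_table (a joint): Angle of the round aluminium turntable (90 mm across, 44 to 54 mm above the table) on its stand, rad, counter-clockwise from above positive, stops at -2.9 and 2.9. At 0 the antenna looks along the stand's own +x, its tail bar along -x. Steady rubbing resistance of about 0.12 N m (1 to 1.5 N at the bar); it stays where it is left, without springing back or coasting.
- panel_axis (a point): Point on the panel turntable's axis of rotation, 51 mm above the table (half-way up the bar). Its +x axis is the direction in which the antenna looks, its -x axis runs along the bar, z is up; it turns with the turntable.
- panel_bar_end (a point): Centre of the free end of the panel turntable's tail bar: straight aluminium bar, 14 mm wide, 16 mm high (43 to 59 mm above the table), level, sticking out behind the antenna to 125 mm from the axis; its outer 65 mm lies clear of the stand's foot, bare table below. Same axes as the axis point.
- panel_stand: Stand of the panel turntable: a loose, heavy (about 3 kg) dark steel foot, 116 mm across and 12 mm high, with an 80 mm wide neck up to 42 mm; it rests on the table by its weight alone and must stay put. Origin at the centre of its underside, on the turntable's axis.
- panel: Flat white panel antenna fixed on its turntable: upright, 90 mm square, 14 mm thick, four copper squares on the front face, which looks away from the bar; top 154 mm above the table; within 50 mm of the axis. Origin on the turntable's axis, 54 mm above the table; +x is where it looks. Not to be touched.
- tape_roll: Loose roll of yellow tape lying flat, 90 mm across, 20 mm high; origin at the centre of its underside. Bystander.
- attenuator: Loose steel cylinder standing upright, 24 mm across, 50 mm high; origin under its centre. Bystander.
- adapter: Loose stepped brass adapter standing upright, 22 mm across, 30 mm high; origin under its centre. Bystander.
- screwdriver: Loose screwdriver with an orange handle lying at the right, 200 mm long along its own x. Bystander.
- wrench: Loose steel wrench lying flat at the left, long axis its own x. Bystander.
- cal_kit: Loose blue case at the right, 90 x 60 x 30 mm; origin under its centre. Bystander.
- mug: Loose white mug, 76 mm across, 90 mm high; origin under its centre. Bystander.
- cleaner_jar: Loose jar, 50 mm across, 60 mm high; origin under its centre. Bystander.
Not all that is in view belongs to the job. What is shaped like the horn_stand but purple is not meant.

How it is judged:
By the outcome, as a careful person would: the job done as asked, in the order asked, and still so for the second after the job is handed in, with the robot touching nothing.
It also fails if it takes over 64 s, if anything falls off the work surface, if the arm or the gripper's body presses on something with over 40 N, if the wrist force passes 120 N, or if a joint passes its speed limit or range.

ROBOT

A 6-joint arm with a two-finger parallel gripper is mounted at the origin on the work surface. World frame = base frame: x ahead of the robot, y to its left, z up, the work surface at z = 0. Lengths are in m, angles in rad, forces in N, time in s.
With the tool pointing down it reaches from about 0.325 to 0.9 m from the base axis. Payload 6.1 kg.
Tool frame: the origin (TCP) lies between the finger pads; the fingertips stand 8 mm ahead of it and the grasp point (between the pads) lies 11 mm behind it; z points along the fingers, y is the direction in which the jaws open and shut (so a half turn about z gives the same grasp; the last joint's range is limited). The gripper opens to 85 mm and grips with 20 to 120 N. Pads are 22 mm wide; open, the fingers measure 114 mm over their backs; the gripper's body (76 mm by 85 mm) begins 54 mm behind the grasp point. The pads swing forward as they close: fully open they stand 13 mm farther back than shut.
Start: joints at [1.18, 0.22, 1.526, -0, 1.395, -0.126], TCP at [0.164, 0.603, 0.239] pointing down, gripper open.
Joint ranges: [-2.98, 2.98], [-0.91, 2.08], [0.09, 2.57], [-1.24, 4.39], [0.2, 2.65], [-2.68, 2.68]. Speed limits (rad/s): [2.57, 2.57, 3.01, 3.14, 3.14, 3.14].

INTERFACE

Orientations are given as [roll, pitch, yaw] about the fixed x, y, z axes, in that order (R = Rz(yaw) Ry(pitch) Rx(roll)).
In Python, from cell import bot, fingers, optics gives the robot as it stands. Calls block until the motion is done:
- bot.movep(position, orientation): joint-space move of the TCP to a pose.
- bot.movel(position, orientation=None, rate=0.15, guard=None): straight line of the TCP; orientation=None keeps the orientation; rate is the mean speed in m/s. With guard (N) it stops when the force on the tool has changed by that much, and returns True; else False.
- bot.move_joints(angles): joint-space move.
- fingers.open_jaws() and fingers.clamp(squeeze=None): open the fingers fully, or close them until they stop; squeeze is the grip in N (None keeps the last).
- bot.sleep(seconds).
- bot.solve_ik(position, orientation): joint angles nearest the present ones, or None.
- optics.snapshot(name): name is "scene" or "top"; returns (picture, depth): 420x560x3 uint8, red, green, blue; 420x560 float32, m along the optical axis (not along the pixel's ray), 0 where there is no reading.
- optics.calibration(name): a dict with "mtx" (3x3 intrinsics, pixels), "xyz" and "attitude" of the camera in the world. Camera axes: x right, y up, looking along -z (the intrinsics and any distortion apply to the point x, -y, -z); pixel columns grow to the right and rows downward; lengths in m; the calibration is good to about 2 mm. A picture is of the moment at which its call begins. calibration takes no time and is no camera call.
A pose or a line that the arm cannot do raises bot.IKError and nothing moves.
- bot.close_job(): hands the job in, once; it reports no verdict.
Trained networks look in the newest picture that a camera, given by its name, has taken for a name from the list of things; names that differ only in an ending like _2 or _b are one class to them, and where a whole thing is asked for, a point or a joint stands for the part that bears it (a point fixed in the world has none). Each returns a list of dicts, best first, with "confidence" (0 to 1); they miss things now and then, are a little off and sometimes report something else, mostly with a low value. They report only what shows in the picture. A call takes as long as a camera call. They do not tell look-alikes from the thing itself.
- optics.trace(camera, thing): "pixels" (420x560 bool, what is visible of it).
- optics.pinpoint(camera, thing): "xyz" ([x, y, z] in m, in the coordinates of the camera as it stood for that picture, good to about 4 mm: a listed point, or the origin of a listed thing).
Readings, each from a call of its own:
- bot.read_t(): time.
- bot.read_joints(): joint angles.
- bot.read_joint_velocities(): joint speeds.
- bot.read_tau(): joint torques, N m.
- bot.read_eef_pos(): TCP position.
- bot.read_tool_rot(): TCP orientation.
- bot.read_ft_force(): force on the tool from outside, world axes, zero at the start.
- bot.read_moment(): the same for the moment, N m.
- bot.read_width(): opening from 0.0 (shut) to 1.0 (fully open).
Only numpy, scipy, OpenCV 4.12 (cv2) and the standard library are available. Lean on these libraries where they do the work, as an engineer would, in place of code of your own. Each camera call takes 0.05 s, during which the arm holds its last target.

## Working session

There is one attempt and no reset: what is moved stays moved. The work goes in short steps, each a Python script; the robot and the scene stay as the last script left them, time stands still between calls to the robot, and variables do not carry over. Pictures are saved under pics/ and viewed, and the job is handed in when it is done.

```bash
ls; mkdir -p pics; cat > h.py <<'E'
import numpy as np, cv2
from scipy.spatial.transform import Rotation as Ro
from cell import bot, fingers, optics
def camT(n):
    c=optics.calibration(n); R=Ro.from_euler('xyz',c['attitude']).as_matrix() if np.size(c['attitude'])==3 else None
    return np.array(c['mtx']),np.array(c['xyz']),R,c
def c2w(n,p):
    K,t,R,c=camT(n); return R@np.array(p)+t
def px(n,w):
    K,t,R,c=camT(n); p=R.T@(np.array(w)-t); p=p*[1,-1,-1]; q=K@p; return q[:2]/q[2]
def cloud(n,d):
    K,t,R,c=camT(n); v,u=np.mgrid[:d.shape[0],:d.shape[1]]
    x=(u-K[0,2])/K[0,0]*d; y=(v-K[1,2])/K[1,1]*d
    return np.stack([x,-y,-d],-1)@R.T+t
def save(n,im): cv2.imwrite('pics/'+n,im[...,::-1])
E
python3 - <<'E'
from h import *
for n in('scene','top'):
    im,d=optics.snapshot(n); save(n+'0.png',im); print(optics.calibration(n)); np.savez(n+'0.npz',im=im,d=d)
    for th in('horn_axis','horn_bar_end','panel_axis','panel_bar_end','horn_stand','panel_stand','horn','panel'):
        for r in optics.pinpoint(n,th): print(n,th,round(r['confidence'],2),c2w(n,r['xyz']).round(4),px(n,c2w(n,r['xyz'])).round())
print(bot.read_t())
E
```

```text
pics
{'mtx': array([[444.83841669,   0.        , 285.10815313],
       [  0.        , 444.83841669, 210.9243468 ],
       [  0.        ,   0.        ,   1.        ]]), 'xyz': array([1.30933945, 0.49088383, 0.86181104]), 'attitude': array([ 0.86241121, -0.0120259 ,  2.15052852])}
scene horn_axis 0.83 [0.3074 0.3618 0.0521] [442. 221.]
scene horn_axis 0.71 [0.5586 0.2327 0.0529] [359. 257.]
scene horn_bar_end 0.69 [0.256  0.2411 0.0541] [408. 195.]
scene horn_bar_end 0.62 [0.4632 0.1597 0.0484] [350. 226.]
scene panel_axis 0.96 [ 0.5053 -0.2262  0.0531] [229. 184.]
scene panel_bar_end 0.56 [ 0.3761 -0.2414  0.0505] [250. 163.]
scene horn_stand 0.89 [0.3019 0.354  0.0022] [436. 232.]
scene horn_stand 0.56 [ 5.645e-01  2.337e-01 -3.000e-04] [356. 273.]
scene panel_stand 0.97 [ 0.5039 -0.2293  0.0026] [229. 197.]
scene horn 0.85 [0.3058 0.3525 0.0563] [439. 218.]
scene horn 0.77 [0.5652 0.2316 0.0542] [358. 258.]
{'mtx': array([[426.60660757,   0.        , 280.0790495 ],
       [  0.        , 426.60660757, 207.15185903],
       [  0.        ,   0.        ,   1.        ]]), 'xyz': array([0
[... 310 characters left out ...]
[361. 222.]
top horn_bar_end 0.72 [0.2555 0.2396 0.0483] [198. 310.]
top panel_axis 0.8 [ 0.5041 -0.227   0.0492] [364. 220.]
top panel_axis 0.7 [0.5424 0.002  0.0008] [284. 209.]
top panel_bar_end 0.95 [ 0.3768 -0.2409  0.0511] [371. 265.]
top panel_bar_end 0.72 [ 0.5022 -0.2312 -0.    ] [363. 223.]
top horn_stand 0.91 [ 5.637e-01  2.308e-01 -5.000e-04] [207. 203.]
top panel_stand 0.71 [ 5.988e-01 -4.542e-01 -5.000e-04] [437. 190.]
top panel_stand 0.62 [ 0.5059 -0.2286  0.002 ] [362. 221.]
top horn 0.76 [0.3004 0.3563 0.0542] [156. 293.]
top horn 0.75 [0.5601 0.2352 0.0572] [202. 201.]
top panel 0.83 [ 0.4997 -0.2271  0.0556] [365. 221.]
top panel 0.31 [0.6663 0.0123 0.0024] [280. 169.]
0.9
```

View pics/scene0.png

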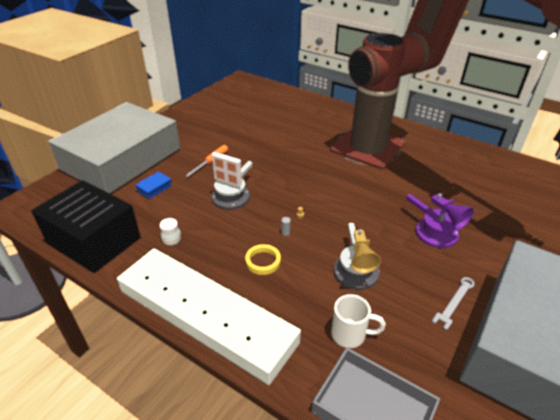

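View pics/top0.png

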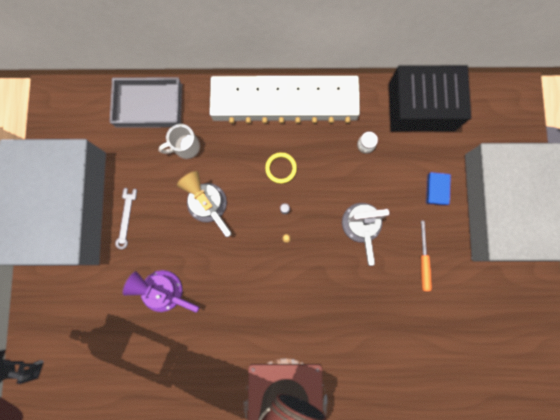

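```bash
python3 - <<'E'
from h import *
a=np.load('top0.npz')['im'][150:350,110:310]; b=np.load('scene0.npz')['im'][130:330,310:510]
save('crop0.png',np.hstack([cv2.resize(i,(400,400),interpolation=cv2.INTER_CUBIC) for i in(a,b)]))
E
```

```text
(no output)
```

View pics/crop0.png

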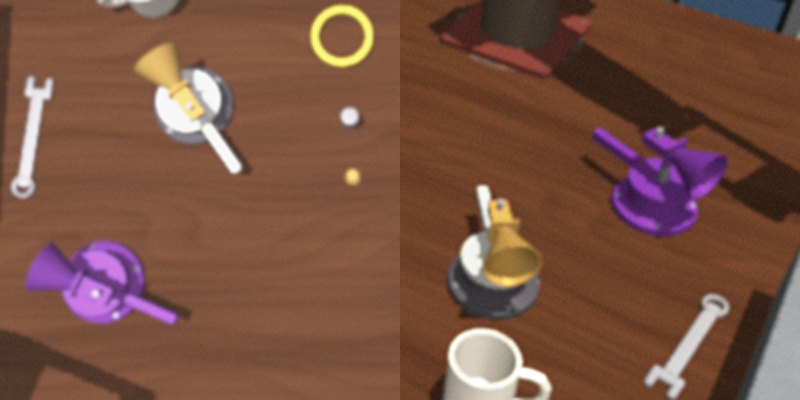

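Candidates for the horn stand are the grey stand with a brass horn at top px (206,203) / scene px (358,265), and the all-purple one at top px (160,291) / scene px (438,225). The brass cone on a dark steel foot fits the description, and the crop confirms it. The purple one is the decoy. Next I'll refine the axes and bar angles from depth.

```bash
cat >> h.py <<'E'
from scipy.optimize import least_squares
def fitcirc(P):
    f=lambda q:np.hypot(P[:,0]-q[0],P[:,1]-q[1])-q[2]
    return least_squares(f,[*P.mean(0),.05],loss='soft_l1',f_scale=.002).x
def barang(C,ax,guess=None,lo=.062,hi=.118):
    # points on top of bar, radial range lo..hi
    P=C.reshape(-1,3); d=P[:,:2]-ax; r=np.hypot(*d.T)
    m=(r>lo)&(r<hi)&(abs(P[:,2]-.058)<.006)
    if guess is not None:
        a=np.arctan2(d[:,1],d[:,0]); m&=abs((a-guess+np.pi)%(2*np.pi)-np.pi)<.45
    q=d[m]
    if len(q)<8: return None
    v=np.median(q,0); ang=np.arctan2(v[1],v[0])
    c=q.mean(0); u=np.linalg.svd(q-c)[2][0]; u*=np.sign(u@c)
    return np.degrees(ang),np.degrees(np.arctan2(c[1],c[0])),np.degrees(np.arctan2(u[1],u[0])),m.sum()
E
python3 - <<'E'
from h import *
A={'horn':(np.array([.5635,.2325]),np.radians(215)),'panel':(np.array([.504,-.228]),np.radians(186))}
for n in('top','scene'):
    z=np.load(n+'0.npz'); C=cloud(n,z['d']); P=C.reshape(-1,3)
    tb=P[(abs(P[:,0]-.5)<.1)&(abs(P[:,1])<.15)]; print(n,'table z',np.median(tb[:,2]))
    for k,(ax,g) in A.items():
        r=np.hypot(*(P[:,:2]-ax).T)
        for nm,zz,R in(('foot',.012,.058),('disc',.054,.045)):
            m=(r<R+.012)&(abs(P[:,2]-zz)<.004)
            img=np.zeros(z['d'].shape,np.uint8); img[m.reshape(img.shape)]=1
            print(n,k,nm,m.sum(), end=' ')
            q=P[m][:,:2]
            # outer points by angle bins
            a=np.arctan2(*(q-ax).T[::-1]); rr=np.hypot(*(q-ax).T); B=((a+np.pi)/(2*np.pi)*36).astype(int)
            o=np.array([q[B==b][np.argmax(rr[B==b])] for b in range(36) if (B==b).sum()>0])
            o=o[np.hypot(*(o-ax).T)>R-.008]
            if len(o)>6: print(len(o),fitcirc(o).round(4))
            else: print()
        print(n,k,'bar',barang(C,ax,g))
E
```

```text
top table z -0.0004496549229746627
top horn foot 295 31 [0.5622 0.2303 0.0568]
top horn disc 460 32 [0.5619 0.2301 0.0442]
top horn bar (np.float64(-144.23121002269204), np.float64(-143.6656606732154), np.float64(-144.44804642432553), np.int64(99))
top panel foot 311 32 [ 0.5017 -0.2265  0.0569]
top panel disc 445 33 [ 0.5012 -0.2267  0.0444]
top panel bar (np.float64(-173.92761449423176), np.float64(-174.26981559549105), np.float64(-172.56528674467077), np.int64(104))
scene table z 0.0011082423792303508
scene horn foot 355 25 [0.5636 0.2329 0.0572]
scene horn disc 255 19 [0.562  0.2339 0.0462]
scene horn bar (np.float64(-143.21712877205925), np.float64(-142.98769660852457), np.float64(-150.07294397641644), np.int64(62))
scene panel foot 238 25 [ 0.5039 -0.2231  0.0567]
scene panel disc 270 24 [ 0.5035 -0.2244  0.044 ]
scene panel bar (np.float64(-177.40148287410895), np.float64(-176.53420544391577), np.float64(-167.58694482702495), np.int64(56))
```

```bash
cat >> h.py <<'E'
AX={'horn':np.array([.5622,.2312]),'panel':np.array([.502,-.2266])}
TG={'horn':82.5,'panel':-97.5}; S={'horn':1,'panel':-1}
def pose(k,phi,off=.018,r=.108,z=.048,flip=0):
    a=np.radians(phi); u=np.array([np.cos(a),np.sin(a)]); t=np.array([-u[1],u[0]])
    p=AX[k]+r*u+S[k]*off*t
    y=(phi+90+180*flip+180)%360-180
    return [*p,z],[np.pi,0,np.radians(y)]
E
python3 - <<'E'
from h import *
print(bot.read_tool_rot(),bot.read_eef_pos(),bot.read_ft_force())
for k,ph in(('horn',np.linspace(-144,-277.5,8)),('panel',np.linspace(-174,-97.5,6))):
  for f in(0,1):
    for p in ph:
        s=[bot.solve_ik(*pose(k,p,z=z,flip=f)) for z in(.048,.2)]
        print(k,f,round(p),*[None if q is None else np.round(q,2) for q in s])
E
```

```text
[-3.14157277e+00 -2.23717220e-05  2.87680263e+00] [0.16355057 0.60320097 0.23928988] [-1.35705811  0.16685878 -0.04782042]
horn 0 -144 [ 0.15  0.18  1.97 -0.    0.99  2.66] [ 0.15 -0.03  1.87 -0.    1.3   2.66]
horn 0 -163 None None
horn 0 -182 None None
horn 0 -201 [ 0.36  0.2   1.94  0.    1.   -2.41] [ 0.36  0.    1.84  0.    1.3  -2.41]
horn 0 -220 [ 0.41  0.26  1.87  0.    1.01 -2.03] [ 0.41  0.07  1.77  0.    1.3  -2.03]
horn 0 -239 [ 0.43  0.33  1.77  0.    1.03 -1.67] [ 0.43  0.15  1.68  0.    1.31 -1.67]
horn 0 -258 [ 0.44  0.41  1.67  0.    1.06 -1.33] [ 0.44  0.24  1.58  0.    1.32 -1.33]
horn 0 -278 [ 0.43  0.48  1.58  0.    1.08 -1.01] [ 0.43  0.32  1.48  0.    1.34 -1.01]
horn 1 -144 [ 0.15  0.18  1.97  0.    0.99 -0.48] [ 0.15 -0.03  1.87  0.    1.3  -0.48]
horn 1 -163 [ 0.22  0.15  2.   -0.    0.99 -0.08] [ 0.22 -0.05  1.89  0.    1.3  -0.08]
horn 1 -182 [ 0.29  0.16  1.99 -0.    0.99  0.33] [ 0.29 -0.04  1.88 -0.    1.3   0.33]
horn 1 -201 [ 0.36  0.2   1.94 -0.    1.    0.73] [ 0.36  0.    1.84 -0.    1.3   0.73]
horn 1 -220 [ 0.41  0.26  1.87 -0.    1.01  1.11] [ 0
[... 664 characters left out ...]
113 [-0.77  0.26  1.87 -0.    1.01  1.2 ] [-0.77  0.06  1.77 -0.    1.3   1.2 ]
panel 0 -98 [-0.75  0.32  1.8  -0.    1.03  0.95] [-0.75  0.13  1.7  -0.    1.31  0.95]
panel 1 -174 [-0.69  0.04  2.12  0.    0.98 -0.79] [-0.69 -0.18  2.01  0.    1.31 -0.79]
panel 1 -159 [-0.73  0.08  2.08  0.    0.98 -1.1 ] [-0.73 -0.13  1.97  0.    1.31 -1.1 ]
panel 1 -143 [-0.76  0.13  2.02  0.    0.99 -1.4 ] [-0.76 -0.07  1.91  0.    1.3  -1.4 ]
panel 1 -128 [-0.77  0.19  1.95  0.    1.   -1.68] [-0.77 -0.01  1.85  0.    1.3  -1.68]
panel 1 -113 [-0.77  0.26  1.87  0.    1.01 -1.94] [-0.77  0.06  1.77  0.    1.3  -1.94]
panel 1 -98 [-0.75  0.32  1.8   0.    1.03 -2.19] [-0.75  0.13  1.7   0.    1.31 -2.19]
```

```bash
cat >> h.py <<'E'
def sweep(k,a,b,off=.018,step=15,rate=.08,guard=6):
    n=max(1,int(np.ceil(abs(b-a)/step)))
    for ph in np.linspace(a,b,n+1)[1:]:
        g=bot.movel(*pose(k,ph,off=off,flip=1),rate=rate,guard=guard)
        if g: print('GUARD at',ph,bot.read_eef_pos(),bot.read_ft_force()); return True
    return False
E
python3 - <<'E'
from h import *
fingers.clamp(20); print('w',bot.read_width(),bot.read_t())
bot.movep(*pose('horn',-144,off=.032,z=.2,flip=1))
print(bot.read_t(),bot.read_ft_force())
print(bot.movel(*pose('horn',-144,off=.032,flip=1),rate=.12,guard=6),bot.read_t(),bot.read_ft_force(),bot.read_eef_pos())
if sweep('horn',-144,-160): print('stop')
print(bot.read_t(),bot.read_ft_force())
im,d=optics.snapshot('top'); save('top1.png',im[130:300,130:330].repeat(3,0).repeat(3,1))
C=cloud('top',d); print(barang(C,[.562,.2302],np.radians(-160)))
E
```

```text
w 0.00041675234984268753 1.6667
3.7083 [0.10117046 0.16288919 0.27864473]
False 5.125 [-0.14925369  0.13428244  0.38502309] [0.49435825 0.14194875 0.04882154]
5.9833 [-0.64849925  1.4145135   0.18473558]
None
```

View pics/top1.png

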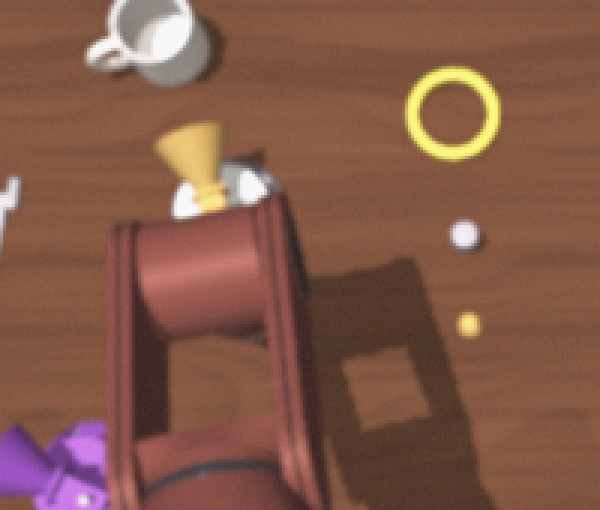

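The horn is turning under a push of about 1.5 N and its foot is still in place. I'll continue the arc to just short of the target.

```bash
python3 - <<'E'
from h import *
g=sweep('horn',-160,-274)
print(g,bot.read_t(),bot.read_ft_force(),bot.read_eef_pos())
if not g:
    print(bot.movel(*pose('horn',-274,off=.035,flip=1),rate=.1,guard=6))
    bot.movel(*pose('horn',-274,off=.035,z=.2,flip=1),rate=.2)
    bot.movep(*pose('panel',-174,off=.032,z=.2,flip=1))
print(bot.read_t())
for n in('top','scene'):
    im,d=optics.snapshot(n); save(n+'2.png',im); np.savez(n+'2.npz',im=im,d=d)
    C=cloud(n,d); print(barang(C,[.562,.2302] if n=='top' else [.5628,.2334],np.radians(86)))
    for th in('horn_axis','horn_bar_end'):
        for r in optics.pinpoint(n,th): print(n,th,round(r['confidence'],2),c2w(n,r['xyz']).round(4))
E
```

```text
False 9.9667 [-0.26695586 -0.55414536  0.92568133] [0.55136955 0.33998065 0.04790806]
False
13.6083
(np.float64(86.51451898787639), np.float64(86.5912447163916), np.float64(88.85126280208578), np.int64(98))
top horn_axis 0.86 [0.5662 0.235  0.0496]
top horn_axis 0.56 [0.3053 0.3573 0.0529]
top horn_bar_end 0.89 [0.5706 0.3656 0.0465]
top horn_bar_end 0.7 [0.2581 0.2425 0.0522]
top horn_bar_end 0.53 [0.5598 0.2344 0.0561]
(np.float64(84.45777711545875), np.float64(85.36955675683708), np.float64(86.39085350367645), np.int64(154))
scene horn_axis 0.95 [0.3064 0.3576 0.0529]
scene horn_axis 0.57 [0.5666 0.2323 0.0569]
scene horn_axis 0.32 [ 0.5045 -0.2245  0.0533]
scene horn_axis 0.3 [ 4.027e-01 -4.039e-01  4.000e-04]
scene horn_bar_end 0.92 [0.2516 0.2389 0.0527]
scene horn_bar_end 0.84 [0.5709 0.3561 0.0501]
```

View pics/top2.png

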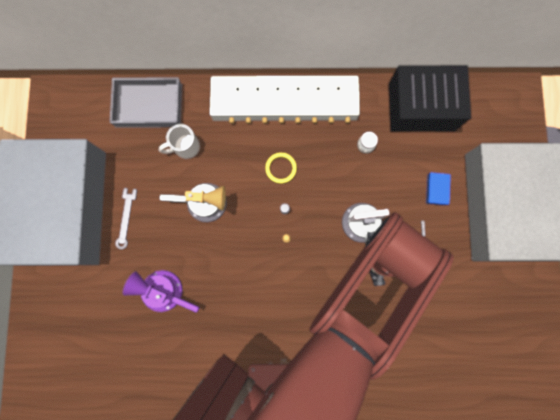

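```bash
python3 - <<'E'
from h import *
bot.movep(*pose('horn',-274,off=.035,z=.2,flip=1))
print(bot.movel(*pose('horn',-274,off=.035,flip=1),rate=.15,guard=6))
print(bot.movel(*pose('horn',-274,off=.019,flip=1),rate=.08,guard=6))
print(sweep('horn',-274,-277.7,rate=.05)); bot.sleep(.2)
print(bot.read_t(),bot.read_ft_force(),bot.read_eef_pos(),pose('horn',-277.7)[0])
print(bot.movel(*pose('horn',-277.7,off=.035,flip=1),rate=.1,guard=6))
bot.movel(*pose('horn',-277.7,off=.035,z=.2,flip=1),rate=.2)
bot.movep(*pose('panel',-174,off=.032,z=.2,flip=1))
print(bot.read_t())
for n in('top','scene'):
    im,d=optics.snapshot(n); save(n+'3.png',im); np.savez(n+'3.npz',im=im,d=d)
    C=cloud(n,d); print(barang(C,[.562,.2302] if n=='top' else [.5628,.2334],np.radians(83)))
E
python3 - <<'E'
from h import *
a=np.load('top3.npz')['im'][160:240,140:240]; b=np.load('scene3.npz')['im'][210:300,310:410]
save('crop3.png',np.hstack([cv2.resize(i,(400,360),interpolation=cv2.INTER_CUBIC) for i in(a,b)]))
E
```

```text
False
False
False
18.35 [ 1.52594293 -0.7035438  -0.9038798 ] [0.55856039 0.34064342 0.048     ] [np.float64(0.5588328104303084), np.float64(0.34063793690673155), 0.048]
False
22.0417
(np.float64(82.80733847178064), np.float64(83.11132009648809), np.float64(83.00068976775354), np.int64(100))
(np.float64(81.2678360246401), np.float64(81.80623611762579), np.float64(82.81972495011398), np.int64(149))
```

View pics/crop3.png

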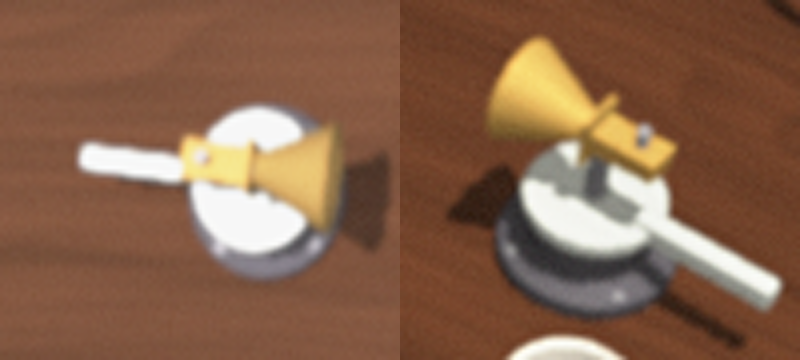

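The crop shows the horn's bar pointing left, at about 83° in both views, against a target of 82.5°. The foot hasn't moved. Now the panel.

```bash
python3 - <<'E'
from h import *
print(bot.movel(*pose('panel',-174,off=.034,flip=1),rate=.15,guard=6))
g=sweep('panel',-174,-97.5+.0)
bot.sleep(.2)
print(g,bot.read_t(),bot.read_ft_force(),bot.read_eef_pos(),pose('panel',-97.5)[0])
if not g:
    print(bot.movel(*pose('panel',-97.5,off=.035,flip=1),rate=.1,guard=6))
    bot.movel(*pose('panel',-97.5,off=.035,z=.2,flip=1),rate=.2)
    bot.movep([.33,.15,.25],[np.pi,0,0])
print(bot.read_t())
for n in('top','scene'):
    im,d=optics.snapshot(n); save(n+'4.png',im); np.savez(n+'4.npz',im=im,d=d)
    C=cloud(n,d); T=n=='top'
    print('horn',barang(C,[.562,.2302] if T else [.5628,.2334],np.radians(83)))
    print('panel',barang(C,[.5015,-.2266] if T else [.5037,-.2238],np.radians(-97.5)))
    for th in('horn_stand','panel_stand','horn_axis','panel_axis','panel_bar_end','horn_bar_end'):
        for r in optics.pinpoint(n,th):
            if r['confidence']>.5: print(n,th,round(r['confidence'],2),c2w(n,r['xyz']).round(4))
E
```

```text
False
False 26.4083 [0.14263385 0.02105967 0.02239186] [ 0.46965976 -0.33108764  0.04802015] [np.float64(0.4700571637355058), np.float64(-0.33132657356841055), 0.048]
False
30.9583
horn (np.float64(82.69772034931239), np.float64(83.03872674712407), np.float64(82.68512716202693), np.int64(97))
panel (np.float64(-97.8405997431765), np.float64(-97.709612916566), np.float64(-97.74162894500114), np.int64(104))
top horn_stand 0.71 [0.56   0.2314 0.0009]
top panel_stand 0.62 [ 0.5059 -0.2312  0.0022]
top panel_stand 0.51 [0.5628 0.2348 0.0567]
top horn_axis 0.55 [0.5695 0.2326 0.0512]
top panel_axis 0.75 [ 0.7404  0.2984 -0.0032]
top panel_axis 0.71 [ 0.5024 -0.2275  0.0498]
top panel_bar_end 0.73 [ 0.4827 -0.3487  0.051 ]
top horn_bar_end 0.94 [0.5804 0.3604 0.046 ]
horn (np.float64(81.1886921466894), np.float64(81.66842159833624), np.float64(82.70739403269297), np.int64(151))
panel (np.float64(-97.32110876915426), np.float64(-97.44316213794366), np.float64(-98.92526127933041), np.int64(65))
scene horn_stand 0.77 [ 0.5629  0.2314 -0.0015]
scene horn_stand 0.76 [ 0.3012  0.3524 -0.001 ]
scene panel_stand 0.83 [ 0.505  -0.2286  0.0029]
scene horn_axis 0.8 [0.3078 0.3577 0.0556]
scene horn_axis 0.7 [0.5628 0.2296 0.0517]
scene panel_axis 0.86 [ 0.5049 -0.224   0.0518]
scene panel_bar_end 0.87 [ 0.4817 -0.3525  0.0502]
scene horn_bar_end 0.85 [0.5795 0.3561 0.0494]
scene horn_bar_end 0.77 [0.2544 0.2387 0.0525]
scene horn_bar_end 0.51 [ 0.7392 -0.2477  0.0015]
```

View pics/top4.png

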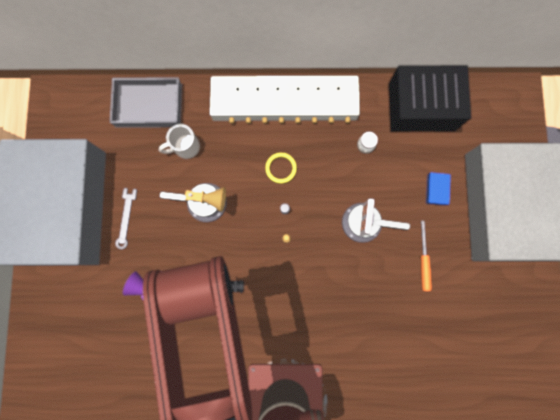

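View pics/scene4.png

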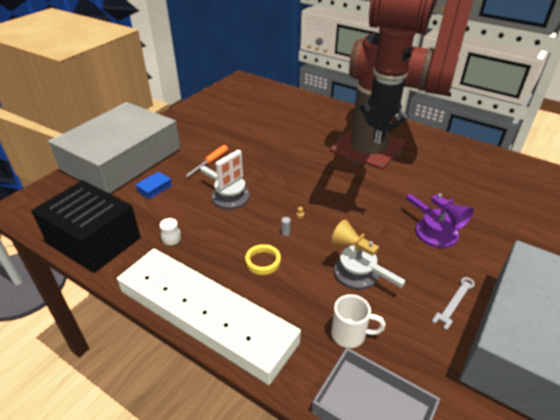

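```bash
python3 - <<'E'
from h import *
for n in('top','scene'):
    for s in('0','4'):
        P=cloud(n,np.load(n+s+'.npz')['d']).reshape(-1,3)
        for k,ax in AX.items():
            q=P[(np.hypot(*(P[:,:2]-ax).T)<.07)&(abs(P[:,2]-.012)<.004)][:,:2]
            a=np.arctan2(*(q-ax).T[::-1]); rr=np.hypot(*(q-ax).T); B=((a+np.pi)/(2*np.pi)*36).astype(int)
            o=np.array([q[B==b][np.argmax(rr[B==b])] for b in range(36) if (B==b).any()]); o=o[np.hypot(*(o-ax).T)>.05]
            print(n,s,k,fitcirc(o).round(4))
bot.close_job(); print(bot.read_t())
E
```

```text
top 0 horn [0.5621 0.2303 0.0568]
top 0 panel [ 0.5017 -0.2265  0.057 ]
top 4 horn [0.5621 0.2303 0.0568]
top 4 panel [ 0.5017 -0.2267  0.0571]
scene 0 horn [0.5635 0.2328 0.0573]
scene 0 panel [ 0.504  -0.2232  0.0567]
scene 4 horn [0.5639 0.233  0.0575]
scene 4 panel [ 0.5036 -0.2236  0.0571]
the job is handed in; nothing more can be done
the job is handed in; nothing more can be done
```

The horn and panel antennas now look at each other, and the job is handed in. I pushed each tail bar round with the closed fingertips, the horn first (about 133° clockwise, in two pushes) and then the panel (about 76° counter-clockwise). Push forces read at the stops were about 1–2 N, and the 6 N guard never tripped.

- **Aim:** the two axes lie on a line at 82.5° / −97.5°.

| Bar | Target | Top camera | Scene camera |
|---|---|---|---|
| Horn | 82.5° | 82.7–83.0° | 81.2–82.7° |
| Panel | −97.5° | −97.7 to −97.8° | −97.3 to −98.9° |

- **Camera disagreement:** the two cameras differ by about 1°, which is within measuring noise.
- **Stands:** the fitted foot centres moved no more than 0.2 mm in the top view and 0.6 mm in the scene view, also within noise.
- **Bystanders:** by eye, everything else in the last pictures stands where it was, including the purple look-alike. The arm partly hides it in the top view, but it is clear in the scene view.
- **Hand and time:** the hand was parked clear at about 0.25 m height, and the clock read about 31 s just before the last pictures.

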